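# Close the open tin, then find the heaviest of three fittings tins by heft

## Task

Three identical tins of plumbing fittings stand on the basement bench, and we want the one with the most metal in it. Put the loose lid fully onto the open tin before you lift that tin, then heft the three to find the heaviest, setting them back down gently and upright on the bench and leaving everything else where it is. Finish still gripping the heaviest one, lid on and upright, held up a good 15 cm above the middle of the bench, with the other two standing on the bench.

Things in the scene. Friction and masses are not known exactly. Their poses are not given: they have to be found in the camera images.
- tin_1: The open tin, like the other two but without its lid: plain round steel, 60 mm across, 62 mm tall, mouth 48 mm across inside; 70 mm tall with its lid on. Lift it by its body, not the lid. Origin: centre of its underside, z up. Fittings fill its lower 38 mm and move with it; their look tells nothing of the weight: 0.2 to 0.7 kg with the lid
- tin_2: The second tin, closed. Plain round steel tin, straight sides, 60 mm across, 70 mm tall: body 62 mm, then its lid, 54 mm across, fixed. Grip the body. Origin: centre of its underside, z up. Holds fittings, out of sight. Weighs 0.2 to 0.7 kg
- tin_3: The third tin, closed. Plain round steel tin, straight sides, 60 mm across, 70 mm tall: body 62 mm, then its lid, 54 mm across, fixed. Grip the body. Origin: centre of its underside, z up. Holds fittings, out of sight. Weighs 0.2 to 0.7 kg. Any of the three, the open one too, may be the heaviest; it weighs at least 0.15 kg more than the next
- lid: Loose lid of tin_1, steel, 30 g, plug down on the bench: round top 54 mm across, 8 mm thick, over a plug 10 mm deep tapering from 45 to 36 mm across. Origin: centre of the plug's foot, z up. Grip it across the round top (10 to 18 mm above the origin). On the tin the top rests on the rim, its origin 52 mm above the tin's; it sits by its own weight, no pressing needed
- bench: The plywood work bench, its top at z = 0. Fixed equipment, none of it over 290 mm tall, lines its back (beyond x = 0.75) and its sides (beyond 0.40 m to the left, 0.47 m to the right)
- tape_roll: Roll of thread-seal tape, white, a ring lying flat, 52 mm across, 19 mm tall; loose, not part of the job: leave it where it is. Origin: centre of its underside
- elbow: Copper pipe elbow, about 50 x 45 mm, 25 mm tall; loose, not part of the job: leave it where it is. Origin: centre of its underside
- ball_valve: Brass ball valve with a lever, about 100 mm long, 46 mm tall; loose, not part of the job: leave it where it is. Origin: centre of its underside
- wrench: Steel wrench lying flat, 160 mm long; loose, not part of the job: leave it where it is. Origin: centre of its underside
- mug: White mug, 80 mm across, 92 mm tall; loose, not part of the job: leave it where it is. Origin: centre of its underside
- wire_brush: Brush with a wooden handle, 190 mm long, lying flat; loose, not part of the job: leave it where it is. Origin: centre of its underside
Things that resemble listed ones, but are neither listed nor needed, are in the scene too. What is shaped like the tin_1 but pink is not meant.

How it is judged:
On the way:
1. the lid sits fully on the open tin, let go, with that tin standing on the bench (z of lid in the frame of tin_1 between 0.049 and 0.0555 m and angle between the z axis of lid and the z axis of tin_1, either way round below 0.08 rad and height (world z) of tin_1 below 0.008 m and contact force between the fingers and lid below 0.1 N), for 0.3 s.
At the end, for the whole second after the job is handed in: The heaviest tin is gripped, still, upright within 0.3 rad, its underside over 120 mm above the open middle of the bench (x 0.25 to 0.8, y within 0.45 m); the two lighter ones (each under 5 N) stand upright on the bench, untouched; the lid is fully on its tin, within 3 mm (z of lid in the frame of tin_1 between 0.049 and 0.0555 m and angle between the z axis of lid and the z axis of tin_1, either way round below 0.08 rad and ((height (world z) of tin_1 above 0.12 m and angle between tin_1's own z axis and vertical below 0.3 rad and contact force between the fingers and tin_1 above 2 N and linear speed of tin_1 below 0.05 m/s and contact force between tin_1 and bench below 0.1 N and world x of tin_1 between 0.25 and 0.8 m and world y of tin_1 between -0.45 and 0.45 m and (height (world z) of tin_2 between -0.01 and 0.008 m and angle between tin_2's own z axis and vertical below 0.1 rad and linear speed of tin_2 below 0.02 m/s and contact force between tin_2 and bench between 0.8 and 5 N and contact force between tin_2 and tin_1 below 0.1 N and contact force between each of the arm, the fingers and tin_2 below 0.1 N) and (height (world z) of tin_3 between -0.01 and 0.008 m and angle between tin_3's own z axis and vertical below 0.1 rad and linear speed of tin_3 below 0.02 m/s and contact force between tin_3 and bench between 0.8 and 5 N and contact force between tin_3 and tin_1 below 0.1 N and contact force between each of the arm, the fingers and tin_3 below 0.1 N)) or (height (world z) of tin_2 above 0.12 m and angle between tin_2's own z axis and vertical below 0.3 rad and contact force between the fingers and tin_2 above 2 N and linear speed of tin_2 below 0.05 m/s and contact force between tin_2 and bench below 0.1 N and world x of tin_2 between 0.25 and 0.8 m and world y of tin_2 between -0.45 and 0.45 m and (height (world z) of tin_1 between -0.01 and 0.008 m and angle between tin_1's own z axis and vertical below 0.1 rad and linear speed of tin_1 below 0.02 m/s and contact force between tin_1 and bench between 0.8 and 5 N and contact force between tin_1 and tin_2 below 0.1 N and contact force between each of the arm, the fingers and tin_1 below 0.1 N) and (height (world z) of tin_3 between -0.01 and 0.008 m and angle between tin_3's own z axis and vertical below 0.1 rad and linear speed of tin_3 below 0.02 m/s and contact force between tin_3 and bench between 0.8 and 5 N and contact force between tin_3 and tin_2 below 0.1 N and contact force between each of the arm, the fingers and tin_3 below 0.1 N)) or (height (world z) of tin_3 above 0.12 m and angle between tin_3's own z axis and vertical below 0.3 rad and contact force between the fingers and tin_3 above 2 N and linear speed of tin_3 below 0.05 m/s and contact force between tin_3 and bench below 0.1 N and world x of tin_3 between 0.25 and 0.8 m and world y of tin_3 between -0.45 and 0.45 m and (height (world z) of tin_1 between -0.01 and 0.008 m and angle between tin_1's own z axis and vertical below 0.1 rad and linear speed of tin_1 below 0.02 m/s and contact force between tin_1 and bench between 0.8 and 5 N and contact force between tin_1 and tin_3 below 0.1 N and contact force between each of the arm, the fingers and tin_1 below 0.1 N) and (height (world z) of tin_2 between -0.01 and 0.008 m and angle between tin_2's own z axis and vertical below 0.1 rad and linear speed of tin_2 below 0.02 m/s and contact force between tin_2 and bench between 0.8 and 5 N and contact force between tin_2 and tin_3 below 0.1 N and contact force between each of the arm, the fingers and tin_2 below 0.1 N)))); the arm keeps its last pose, push and grip.
It fails at once if the tin that was open is lifted without its lid on (height (world z) of tin_1 above 0.015 m and not (z of lid in the frame of tin_1 between 0.049 and 0.0555 m and angle between the z axis of lid and the z axis of tin_1, either way round below 0.08 rad)).
It fails at once if a tin is tipped over (more than about 35 degrees) (angle between any of tin_1, tin_2, tin_3's own z axis and vertical above 0.6 rad).
It fails at once if a tin is dropped or banged on the bench (more than 80 N) (contact force between any of tin_1, tin_2, tin_3 and bench above 80 N).
It fails at once if a bystander is moved more than 30 mm (distance of any of tape_roll, elbow, ball_valve, wrench, mug, wire_brush from where it was at the start of the episode above 0.03 m).
It also fails if it takes over 72 s, if anything falls off the work surface, if the arm or the gripper's body presses on something with over 40 N, if the wrist force passes 120 N, or if a joint passes its speed limit or range.

## Robot

A 6-joint arm with a two-finger parallel gripper is mounted at the origin on the work surface. World frame = base frame: x ahead of the robot, y to its left, z up, the work surface at z = 0. Lengths are in m, angles in rad, forces in N, time in s.
With the tool pointing down it reaches from about 0.275 to 0.975 m from the base axis. Payload 8.4 kg.
Tool frame: the origin (TCP) lies midway between the tips of the shut fingers; the grasp point (between the pads) lies arm.grasp_offset behind it (arm.grasp_offset is the distance from the TCP to the grasp point, in m); z points along the fingers, y is the line along which they close (so a half turn about z gives the same grasp; the last joint's range is limited). The gripper opens to 92 mm and grips with 3 to 60 N. Pads are 20 mm wide; open, the fingers measure 128 mm over their backs; the gripper's body (75 mm by 189 mm) begins 69 mm behind the grasp point.
Start: joints at [-1.342, 0.353, 1.633, -0, 1.155, -0.002], TCP at [0.143, -0.608, 0.191] pointing down, gripper open.
Joint ranges: [-2.63, 2.63], [-0.92, 2.1], [0.06, 2.66], [-1.3, 4.44], [0, 2.69], [-3.02, 3.02]. Speed limits (rad/s): [2.22, 2.22, 2.79, 3.14, 3.14, 3.14].

## Interface

Orientations are given as a 3x3 rotation matrix whose columns are the frame's x, y, z axes.
In Python, from rig import arm, viewer gives the robot as it stands.
- The arm moves only by the tool apply_moves, never from a script. Its argument "steps" is a list of rows, each an object of numbers: "hand": the closure, from 0 (fully open) to 1 (shut); "x", "y", "z": the shift along the world's x, y, z normalised to -1 to 1, where 1 is 2.5 cm; "turn": the turn about the world's z normalised to -1 to 1, where 1 is 0.15 rad. In form: [{"hand": .., "x": .., "y": .., "z": .., "turn": ..}, ...]. A call has 1 to 20 rows; each row shifts and turns the commanded pose from where the row before left it; what a row does not reach is not made up. A row lasts 1/8 s, in which the tool goes at most 62.5 mm and 10.7 degrees, less where a joint would pass 70% of its speed; a pose out of reach is approached as far as the arm can. A call with a number of a shift or a turn outside -1 to 1 is refused whole. A call with a gripper value outside its range is refused whole. The fingers move at their own pace and stop on an object; "grip_force" is the grip in N (left out, the last holds). Time passes only in rows, so rows that do not move let the fingers close. It gives the time, the measured TCP pose, the force, the opening and the grip force at its end, in the units of the state.
- arm.state(): the state, without advancing time (a new reading comes with each control period).
- viewer.snapshot(name): name is "scene" or "top" or "wrist"; returns a dict with "color" (420x560x3 uint8, red, green, blue), "depth" (420x560 float32, m along the optical axis (not along the pixel's ray), 0 where there is no reading), "K" (3x3 intrinsics, pixels), "k1" (the pictures are not rectified: a ray, as slopes to the right and down, at radius r is drawn at 1 + k1 r^2 times it, then the intrinsics apply), "origin" and "rotation" of the camera in the world. Camera axes: x right, y down, z forward; pixel columns grow to the right and rows downward; lengths in m; the calibration is good to about 2 mm. A picture is of the moment at which its call begins.
- arm.finish_job(): hands the job in; it is judged then, once.
The state is a dict: "clock": time; "joint_positions": joint angles; "joint_velocities": joint speeds; "tau": joint torques, N m; "tool_pos": TCP position; "orientation": TCP orientation; "ft_force": force on the tool from outside, world axes, zero at the start; "torque": the same for the moment, N m; "opening": finger opening in m; "grasp_force": force on a finger pad.
Only numpy, scipy, OpenCV 4.12 (cv2) and the standard library are available. Lean on these libraries where they do the work, as an engineer would, in place of code of your own. Each camera call takes 0.05 s, during which the arm holds its last target. There are 200 camera calls.

## Working session

There is one attempt and no reset: what is moved stays moved. The work goes in short steps, Python scripts to look and compute and a tool call to move; the robot and the scene stay as the last step left them, time stands still between calls to the robot, and variables do not carry over. Pictures are saved under pics/ and viewed, at most 10 in all, crops included, and the job is handed in when it is done.

Besides the shell and the picture viewer there is one more tool, called after "Call:" as name(argument=value, ...), one argument or row to a line, values as JSON. apply_moves: Moves the arm, as the interface text tells. Scaled input: -1 to 1 covers 2.5 cm each way for a shift and 0.15 rad each way for a turn. Its arguments: {"type":"object","properties":{"steps":{"type":"array"},"grip_force":{"type":"number"}},"required":["steps"]}

```bash
mkdir -p pics; ls
cat > h.py <<'E'
import numpy as np, cv2
from rig import arm, viewer
def snap(n):
    s=viewer.snapshot(n); s['n']=n; return s
def save(s,f): cv2.imwrite('pics/'+f,s['color'][:,:,::-1])
def rays(s,uv):
    uv=np.asarray(uv,float).reshape(-1,1,2)
    d=np.array([s['k1'],0,0,0,0],float)
    p=cv2.undistortPoints(uv,np.array(s['K'],float),d).reshape(-1,2)
    return np.c_[p,np.ones(len(p))]
def plane(s,uv,z):
    R=np.array(s['rotation']);o=np.array(s['origin']); d=rays(s,uv)@R.T
    return o+d*((z-o[2])/d[:,2])[:,None]
def cloud(s):
    h,w=s['depth'].shape; u,v=np.meshgrid(np.arange(w),np.arange(h))
    r=rays(s,np.c_[u.ravel(),v.ravel()])*s['depth'].reshape(-1,1)
    return (np.array(s['origin'])+r@np.array(s['rotation']).T).reshape(h,w,3)
E
python3 - <<'E'
from h import *
a=snap('top');b=snap('scene')
save(a,'top0.png');save(b,'scene0.png')
print(a['origin'],a['rotation'],a['K'],a['k1'],b['origin'])
np.savez('top0.npz',c=cloud(a),col=a['color'],d=a['depth'])
print(arm.state(),arm.grasp_offset)
E
```

```text
pics
[ 0.38708555 -0.01401517  1.07646747] [[ 0.0079281  -0.99053854  0.13700564]
 [-0.99984932 -0.00573648  0.01638399]
 [-0.01544304 -0.13711489 -0.99043476]] [[463.2248522    0.         277.00023177]
 [  0.         463.2248522  190.89266145]
 [  0.           0.           1.        ]] 0.026403703398806832 [0.97887534 0.46463058 1.20676961]
{'clock': 0.1, 'joint_positions': array([-1.34237993e+00,  3.53574441e-01,  1.63404791e+00,  1.86908376e-05,
        1.15517086e+00, -2.40187200e-03]), 'joint_velocities': array([-0.00086159, -0.00132766, -0.00191663,  0.00110451,  0.00170523,
       -0.00029115]), 'tau': array([-8.80204334e-04, -5.94907880e+01, -3.34930050e+01,  6.98700221e-02,
        1.83470099e-02, -2.30881801e-05]), 'tool_pos': array([ 0.14288538, -0.60797737,  0.19074662]), 'orientation': array([[ 9.73481253e-01,  2.28766661e-01, -2.55194045e-04],
       [ 2.28766802e-01, -9.73480546e-01,  1.17324999e-03],
       [ 1.99740437e-05, -1.20051679e-03, -9.99999279e-01]]), 'ft_force': array([-0.43913536, -0.71874131, -1.08687898]), 'torque': array([-0.04875799,  0.00482199, -0.01082163]), 'grasp_force': 0.0, 'opening': 0.09217121961358786} 0.0187
```

View pics/top0.png

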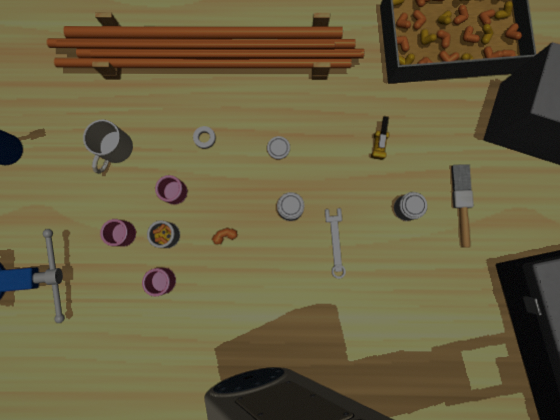

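View pics/scene0.png

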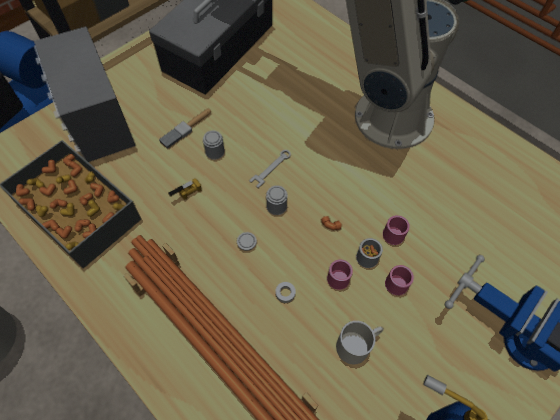

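The top view shows the open tin at (162,234), hemmed in by pink cups at (170,189), (116,232) and (157,282). The loose lid is at (278,148), the closed tins are at (290,206) and (413,206), and the tape roll is at (204,137). The scene view agrees.

```bash
cat >> h.py <<'E'
def top_disc(s,C,x,y,zlo,zhi,r=0.05):
    m=(C[...,2]>zlo)&(C[...,2]<zhi)&(np.hypot(C[...,0]-x,C[...,1]-y)<r)&(s['depth']>0)
    P=C[m]; 
    if len(P)<10: return None
    (c,rad)=cv2.minEnclosingCircle(P[:,:2].astype(np.float32))
    return np.round([c[0],c[1],rad,np.median(P[:,2]),P[:,0].mean(),P[:,1].mean(),len(P)],4)
E
python3 - <<'E'
from h import *
a=snap('top');b=snap('scene');Ca=cloud(a);Cb=cloud(b)
for n,uv,z in [('open',(162,234),.062),('p1',(170,189),.06),('p2',(116,232),.06),('p3',(157,282),.06),('lid',(278,148),.018),('A',(290,206),.07),('B',(413,206),.07),('tape',(204,137),.019),('mug',(102,140),.092),('elbow',(224,236),.02),('wr',(335,215),.01),('wr2',(338,270),.01),('valve',(380,140),.03),('brush',(462,200),.02)]:
    x,y,_=plane(a,[uv],z)[0]
    lo,hi=(z-.012,z+.008)
    print(n,np.round([x,y],3),top_disc(a,Ca,x,y,lo,hi),top_disc(b,Cb,x,y,lo,hi))
E
```

```text
open [0.431 0.254] [4.317e-01 2.588e-01 3.100e-02 6.110e-02 4.308e-01 2.580e-01 2.780e+02] [4.318e-01 2.609e-01 3.070e-02 5.930e-02 4.313e-01 2.617e-01 2.030e+02]
p1 [0.531 0.241] [5.339e-01 2.452e-01 3.020e-02 6.140e-02 5.330e-01 2.444e-01 2.700e+02] [5.321e-01 2.483e-01 3.040e-02 5.920e-02 5.334e-01 2.490e-01 2.170e+02]
p2 [0.435 0.355] [4.349e-01 3.601e-01 3.130e-02 6.050e-02 4.338e-01 3.593e-01 3.120e+02] [4.345e-01 3.632e-01 3.100e-02 5.910e-02 4.369e-01 3.627e-01 2.280e+02]
p3 [0.328 0.26 ] [3.269e-01 2.640e-01 3.010e-02 6.130e-02 3.268e-01 2.635e-01 2.920e+02] [3.276e-01 2.683e-01 3.090e-02 5.860e-02 3.299e-01 2.684e-01 1.990e+02]
lid [0.635 0.002] [6.313e-01 1.000e-02 4.340e-02 1.910e-02 6.366e-01 1.400e-03 4.370e+02] [6.378e-01 1.230e-02 3.610e-02 1.690e-02 6.381e-01 4.900e-03 2.930e+02]
A [ 0.493 -0.026] [ 4.967e-01 -2.780e-02  2.980e-02  7.080e-02  4.957e-01 -2.770e-02
  5.720e+02] [ 4.974e-01 -2.420e-02  3.030e-02  6.800e-02  4.992e-01 -2.220e-02
  3.150e+02]
B [ 0.495 -0.293] [ 4.994e-01 -2.956e-01  3.020e-02  7.120e-02  4.979e-01 -2.930e-01
  5.750e+02] [ 4.997e-01 -2.9
[... 575 characters left out ...]
.793e-01 -1.303e-01  5.000e-02  1.700e-03  4.791e-01 -1.303e-01
  1.399e+03] [ 4.793e-01 -1.304e-01  5.000e-02  1.100e-03  4.789e-01 -1.285e-01
  4.860e+02]
wr2 [ 0.355 -0.136] [ 3.546e-01 -1.359e-01  5.010e-02  1.500e-03  3.549e-01 -1.357e-01
  1.443e+03] [ 3.546e-01 -1.359e-01  5.000e-02  9.000e-04  3.579e-01 -1.337e-01
  4.100e+02]
valve [ 0.652 -0.233] [ 6.434e-01 -2.339e-01  3.340e-02  3.000e-02  6.380e-01 -2.317e-01
  2.670e+02] [ 6.479e-01 -2.348e-01  3.860e-02  2.740e-02  6.421e-01 -2.256e-01
  1.640e+02]
brush [ 0.515 -0.417] [ 5.148e-01 -4.170e-01  4.990e-02  1.980e-02  5.210e-01 -4.179e-01
  6.720e+02] [ 5.151e-01 -4.189e-01  4.900e-02  1.710e-02  5.219e-01 -4.158e-01
  3.180e+02]
```

Call:
apply_moves(
  steps=[
    {"hand":0,"z":1,"x":0,"y":0,"turn":0},
    {"hand":0,"z":1,"x":0,"y":0,"turn":0},
    {"hand":0,"z":1,"x":0,"y":0,"turn":0},
    {"hand":0,"z":1,"x":0,"y":0,"turn":0},
    {"hand":0,"z":1,"x":0,"y":0,"turn":0},
    {"hand":0,"z":1,"x":0,"y":0,"turn":0},
    {"hand":0,"z":0,"x":0.8,"y":1,"turn":0.25},
    {"hand":0,"z":0,"x":0.8,"y":1,"turn":0.25},
    {"hand":0,"z":0,"x":0.8,"y":1,"turn":0.25},
    {"hand":0,"z":0,"x":0.8,"y":1,"turn":0.25},
    {"hand":0,"z":0,"x":0.8,"y":1,"turn":0.25},
    {"hand":0,"z":0,"x":0.8,"y":1,"turn":0.25},
    {"hand":0,"z":0,"x":0.8,"y":1,"turn":0.25},
    {"hand":0,"z":0,"x":0.8,"y":1,"turn":0.25},
    {"hand":0,"z":0,"x":0.8,"y":1,"turn":0.25},
    {"hand":0,"z":0,"x":0.8,"y":1,"turn":0.25},
    {"hand":0,"z":0,"x":0.8,"y":1,"turn":0.25},
    {"hand":0,"z":0,"x":0.8,"y":1,"turn":0.25},
    {"hand":0,"z":0,"x":0.8,"y":1,"turn":0.25},
    {"hand":0,"z":0,"x":0.8,"y":1,"turn":0.25},
  ],
  grip_force=20,
)

```text
clock: 2.7
tool_pos: [0.4234, -0.2575, 0.3413]
orientation: [[0.727, 0.687, -0.0], [0.687, -0.727, 0.0], [-0.0, -0.0, -1.0]]
ft_force: [0.3, -1.2, 0.4]
opening: 0.0918
grasp_force: 0.0
```

Call:
apply_moves(
  steps=[
    {"hand":0,"z":-0.8,"x":0.78,"y":0.95,"turn":0},
    {"hand":0,"z":-0.8,"x":0.78,"y":0.95,"turn":0},
    {"hand":0,"z":-0.8,"x":0.78,"y":0.95,"turn":0},
    {"hand":0,"z":-0.8,"x":0.78,"y":0.95,"turn":0},
    {"hand":0,"z":-0.8,"x":0.78,"y":0.95,"turn":0},
    {"hand":0,"z":-0.8,"x":0.78,"y":0.95,"turn":0},
    {"hand":0,"z":-0.8,"x":0.78,"y":0.95,"turn":0},
    {"hand":0,"z":-0.8,"x":0.78,"y":0.95,"turn":0},
    {"hand":0,"z":-0.8,"x":0.78,"y":0.95,"turn":0},
    {"hand":0,"z":-0.8,"x":0.78,"y":0.95,"turn":0},
    {"hand":0,"z":-0.8,"x":0.78,"y":0.95,"turn":0},
    {"hand":0,"z":0,"x":0,"y":0,"turn":0},
  ],
)

```text
clock: 4.2
tool_pos: [0.6371, 0.0043, 0.1194]
orientation: [[0.726, 0.687, -0.003], [0.687, -0.726, 0.0], [-0.002, -0.002, -1.0]]
ft_force: [-0.0, -0.4, 0.2]
opening: 0.0919
grasp_force: 0.0
```

Run:
```python
from h import *
w=snap('wrist');save(w,'w1.png');C=cloud(w);print(arm.state()['tool_pos'],w['origin'])
for lo in (.008,.012): print(top_disc(w,C,.637,.003,lo,.03,.06))
```

```text
[0.63696015 0.00330855 0.12040896] [0.68621603 0.05055711 0.31206897]
[6.365e-01 4.100e-03 2.700e-02 1.770e-02 6.372e-01 4.600e-03 2.536e+03]
[6.365e-01 4.100e-03 2.700e-02 1.770e-02 6.372e-01 4.500e-03 2.528e+03]
```

View pics/w1.png

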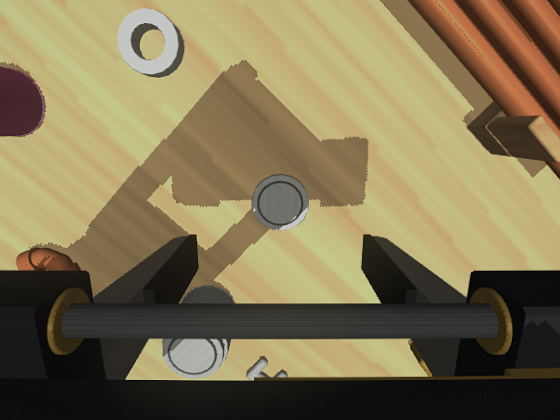

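The wrist view shows the lid at (280,203), centred between the fingers, with nothing close by. Its measured radius of 27 mm and top height of 18 mm match the given sizes.

Call:
apply_moves(
  steps=[
    {"hand":0,"z":-1,"x":0,"y":0.04,"turn":0},
    {"hand":0,"z":-1,"x":0,"y":0,"turn":0},
    {"hand":0,"z":-1,"x":0,"y":0,"turn":0},
    {"hand":0,"z":-0.8,"x":0,"y":0,"turn":0},
    {"hand":0,"z":-0.56,"x":0,"y":0,"turn":0},
    {"hand":0,"z":0,"x":0,"y":0,"turn":0},
    {"hand":0,"z":0,"x":0,"y":0,"turn":0},
  ],
  grip_force=12,
)

```text
clock: 5.12
tool_pos: [0.6381, 0.0038, 0.0131]
orientation: [[0.728, 0.686, 0.001], [0.686, -0.728, 0.0], [0.001, 0.001, -1.0]]
ft_force: [-0.1, -0.2, 0.0]
opening: 0.0918
grasp_force: 0.0
```

Call:
apply_moves(
  steps=[
    {"hand":0,"z":-0.08,"x":0,"y":0,"turn":0},
    {"hand":1,"z":0,"x":0,"y":0,"turn":0},
    {"hand":1,"z":0,"x":0,"y":0,"turn":0},
    {"hand":1,"z":0,"x":0,"y":0,"turn":0},
    {"hand":1,"z":0,"x":0,"y":0,"turn":0},
    {"hand":1,"z":0,"x":0,"y":0,"turn":0},
    {"hand":1,"z":0,"x":0,"y":0,"turn":0},
  ],
)

```text
clock: 6.0
tool_pos: [0.6375, 0.0038, 0.0103]
orientation: [[0.728, 0.686, -0.0], [0.686, -0.728, 0.0], [-0.0, -0.0, -1.0]]
ft_force: [-0.2, -0.4, -0.2]
opening: 0.0344
grasp_force: 0.0
```

Run:
```python
from h import *
w=snap('wrist');save(w,'w2.png');C=cloud(w);s=arm.state();print(s['tool_pos'],s['opening'],s['grasp_force'])
print(top_disc(w,C,.637,.003,.008,.04,.06))
```

```text
[0.63749322 0.00383371 0.01038238] 0.029987349801075338 0.0
[6.389e-01 5.500e-03 3.010e-02 1.780e-02 6.384e-01 5.400e-03 5.339e+03]
```

View pics/w2.png

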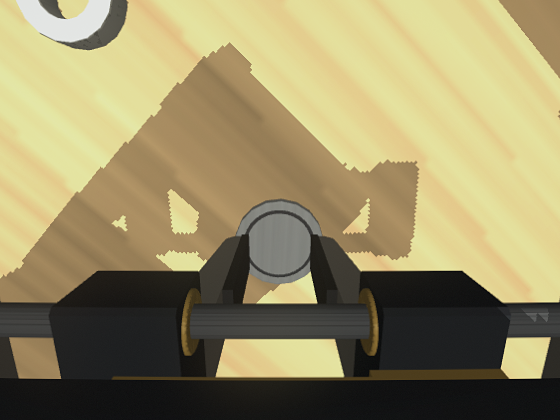

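The lid, at (279,240), sits between or under the fingertips at (240,235) and (315,235). The fingers are still closing with no force, so I need the real height of the tips.

Run:
```python
from h import *
w=snap('wrist');C=cloud(w);s=arm.state();print(s['tool_pos'],s['opening'],s['grasp_force'],w['origin'])
R=np.array(w['rotation']);p=(s['tool_pos']-w['origin'])@R
print('tcp px',(np.array(w['K'])@(p/p[2]))[:2])
for v in range(200,300,8): print(v,[tuple(np.round(C[v,u]*1000).astype(int)) for u in range(215,350,12)])
```

```text
[0.63745932 0.00381261 0.01036781] 0.02592985489383007 0.0 [0.68610644 0.05005778 0.20316076]
tcp px [279.94903643 238.45427193]
200 [(np.int64(625), np.int64(49), np.int64(0)), (np.int64(630), np.int64(44), np.int64(-1)), (np.int64(636), np.int64(38), np.int64(1)), (np.int64(641), np.int64(33), np.int64(-1)), (np.int64(646), np.int64(27), np.int64(-1)), (np.int64(654), np.int64(23), np.int64(13)), (np.int64(659), np.int64(18), np.int64(13)), (np.int64(662), np.int64(10), np.int64(0)), (np.int64(667), np.int64(4), np.int64(-2)), (np.int64(673), np.int64(-1), np.int64(-1)), (np.int64(678), np.int64(-7), np.int64(-1)), (np.int64(683), np.int64(-12), np.int64(0))]
208 [(np.int64(621), np.int64(46), np.int64(-2)), (np.int64(626), np.int64(40), np.int64(-1)), (np.int64(632), np.int64(35), np.int64(0)), (np.int64(640), np.int64(30), np.int64(13)), (np.int64(646), np.int64(26), np.int64(17)), (np.int64(651), np.int64(21), np.int64(18)), (np.int64(656), np.int64(16), np.int64(19)), (np.int64(661), np.int64(10), np.int64(18)), (np.int64(664), np.int64(1), np.int64(0)), (np.int64(669), np.int6
[... 5407 characters left out ...]
p.int64(62)), (np.int64(656), np.int64(0), np.int64(95)), (np.int64(659), np.int64(-3), np.int64(97)), (np.int64(662), np.int64(-6), np.int64(96))]
296 [(np.int64(630), np.int64(28), np.int64(102)), (np.int64(630), np.int64(23), np.int64(96)), (np.int64(632), np.int64(19), np.int64(94)), (np.int64(590), np.int64(-13), np.int64(-1)), (np.int64(596), np.int64(-19), np.int64(0)), (np.int64(602), np.int64(-25), np.int64(-1)), (np.int64(607), np.int64(-31), np.int64(-1)), (np.int64(613), np.int64(-37), np.int64(-1)), (np.int64(619), np.int64(-43), np.int64(-1)), (np.int64(654), np.int64(-2), np.int64(96)), (np.int64(658), np.int64(-2), np.int64(102)), (np.int64(662), np.int64(-5), np.int64(103))]
```

Call:
apply_moves(
  steps=[
    {"hand":0.5,"z":0,"x":0,"y":0,"turn":0},
    {"hand":0.5,"z":0,"x":0,"y":0,"turn":0},
    {"hand":0.5,"z":0,"x":0,"y":0,"turn":0},
    {"hand":0.5,"z":0,"x":0,"y":0,"turn":0},
  ],
)

```text
clock: 6.6
tool_pos: [0.6374, 0.0038, 0.0104]
orientation: [[0.728, 0.686, -0.0], [0.686, -0.728, 0.0], [-0.0, -0.0, -1.0]]
ft_force: [1.1, -0.6, -0.7]
opening: 0.046
grasp_force: 0.0
```

```bash
cat >> h.py <<'E'
def tips():
    w=snap('wrist');C=cloud(w);s=arm.state();t=s['tool_pos'];O=s['orientation']
    P=(C-t)@O   # tool coords
    out=[]
    for sg in (1,-1):
        m=(P[...,2]<-.012)&(P[...,2]>-.06)&(sg*P[...,1]>0)&(abs(P[...,1])<.075)&(abs(P[...,0])<.02)&(w['depth']>0)
        q=P[m]; out.append(np.round(1000*np.r_[np.percentile(q[:,2],[50,95,99,100]),q[:,1].min(),q[:,1].max(),q[:,0].max(),len(q)],0) if len(q) else 0)
    return s['opening'],s['grasp_force'],t,out
E
python3 - <<'E'
from h import *
print(tips())
w=snap('wrist');C=cloud(w); print(top_disc(w,C,.637,.003,.012,.025,.05));save(w,'w3.png')
E
```

```text
(0.04586928215167374, 0.0, array([0.63747092, 0.00380183, 0.01039507]), [array([-4.500e+01, -2.600e+01, -2.300e+01, -2.200e+01,  2.200e+01,
        3.800e+01,  1.100e+01,  1.136e+06]), array([-4.500e+01, -2.600e+01, -2.300e+01, -2.200e+01, -3.800e+01,
       -2.300e+01,  1.100e+01,  1.124e+06])])
[6.367e-01 3.700e-03 2.710e-02 1.770e-02 6.376e-01 4.700e-03 5.727e+03]
```

View pics/w3.png

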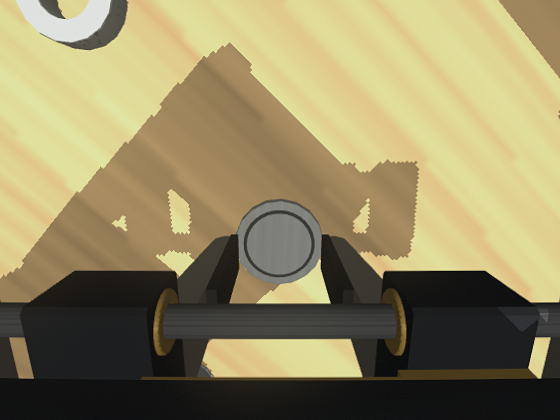

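The tips pass above the lid: at this opening they are about 22 mm behind the nominal TCP. The lid hasn't moved and still sits at (279,241). I'll open and measure the tip height at two openings.

Call:
apply_moves(
  steps=[
    {"hand":0.3,"z":0,"x":0,"y":0,"turn":0},
    {"hand":0.3,"z":0,"x":0,"y":0,"turn":0},
    {"hand":0.3,"z":0,"x":0,"y":0,"turn":0},
  ],
)

```text
clock: 7.08
tool_pos: [0.6375, 0.0038, 0.0104]
orientation: [[0.728, 0.686, -0.0], [0.686, -0.728, -0.0], [-0.0, -0.0, -1.0]]
ft_force: [-0.2, -0.2, -0.2]
opening: 0.0642
grasp_force: 0.0
```

Run:
```python
from h import *
print(tips())
```

```text
(0.0643454230222595, 0.0, array([0.63750023, 0.00382099, 0.01038515]), [array([-4.500e+01, -2.600e+01, -2.300e+01, -2.100e+01,  3.100e+01,
        4.700e+01,  1.100e+01,  1.299e+06]), array([-4.500e+01, -2.500e+01, -2.300e+01, -2.200e+01, -4.700e+01,
       -3.200e+01,  1.100e+01,  1.292e+06])])
```

Call:
apply_moves(
  steps=[
    {"hand":0,"z":0,"x":0,"y":0,"turn":0},
    {"hand":0,"z":0,"x":0,"y":0,"turn":0},
    {"hand":0,"z":0,"x":0,"y":0,"turn":0},
  ],
)

```text
clock: 7.5
tool_pos: [0.6375, 0.0038, 0.0104]
orientation: [[0.728, 0.686, 0.0], [0.686, -0.728, 0.0], [0.0, 0.0, -1.0]]
ft_force: [0.5, -0.2, 0.6]
opening: 0.0909
grasp_force: 0.0
```

Run:
```python
from h import *
print(tips())
```

```text
(0.0916493353732121, 0.0, array([0.63749552, 0.00380075, 0.01041236]), [array([-4.500e+01, -2.500e+01, -2.300e+01, -2.100e+01,  4.500e+01,
        6.000e+01,  1.100e+01,  1.535e+06]), array([-4.50e+01, -2.50e+01, -2.30e+01, -2.10e+01, -6.10e+01, -4.50e+01,
        1.10e+01,  1.53e+06])])
```

Call:
apply_moves(
  steps=[
    {"hand":0,"z":-0.4,"x":-0.02,"y":0.01,"turn":0},
    {"hand":0,"z":-0.35,"x":0,"y":0,"turn":0},
    {"hand":0,"z":0,"x":0,"y":0,"turn":0},
    {"hand":0,"z":0,"x":0,"y":0,"turn":0},
  ],
)

```text
clock: 8.05
tool_pos: [0.6369, 0.0041, -0.0085]
orientation: [[0.728, 0.686, -0.0], [0.686, -0.728, 0.0], [-0.0, -0.0, -1.0]]
ft_force: [0.0, -0.1, 0.9]
opening: 0.0917
grasp_force: 0.0
```

Run:
```python
from h import *
print(arm.state()['ft_force'],tips())
```

```text
[ 0.02502738 -0.05286004  0.94678344] (0.09176651380441898, 0.0, array([ 0.63709586,  0.00404286, -0.00835143]), [array([-2.700e+01, -2.500e+01, -2.300e+01, -1.900e+01,  0.000e+00,
        6.000e+01,  2.000e+01,  4.471e+06]), array([-2.700e+01, -2.500e+01, -2.300e+01, -1.900e+01, -6.100e+01,
       -0.000e+00,  2.000e+01,  4.584e+06])])
```

Call:
apply_moves(
  steps=[
    {"hand":0.2,"z":-0.08,"x":0,"y":0,"turn":0},
    {"hand":1,"z":0,"x":0,"y":0,"turn":0},
    {"hand":1,"z":0,"x":0,"y":0,"turn":0},
    {"hand":1,"z":0,"x":0,"y":0,"turn":0},
    {"hand":1,"z":0,"x":0,"y":0,"turn":0},
  ],
)

```text
clock: 8.72
tool_pos: [0.637, 0.0041, -0.0103]
orientation: [[0.728, 0.686, 0.0], [0.686, -0.728, -0.0], [0.0, 0.0, -1.0]]
ft_force: [-0.2, 0.1, -0.0]
opening: 0.0536
grasp_force: 12.0
```

Call:
apply_moves(
  steps=[
    {"hand":1,"z":0.6,"x":0,"y":0,"turn":0},
    {"hand":1,"z":1,"x":0,"y":0,"turn":0},
    {"hand":1,"z":1,"x":0,"y":0,"turn":0},
    {"hand":1,"z":1,"x":0,"y":0,"turn":0},
    {"hand":1,"z":1,"x":0,"y":0,"turn":0},
    {"hand":1,"z":0.8,"x":-0.74,"y":0.93,"turn":0},
    {"hand":1,"z":0,"x":-0.74,"y":0.93,"turn":0},
    {"hand":1,"z":0,"x":-0.74,"y":0.93,"turn":0},
    {"hand":1,"z":0,"x":-0.74,"y":0.93,"turn":0},
    {"hand":1,"z":0,"x":-0.74,"y":0.93,"turn":0},
    {"hand":1,"z":0,"x":-0.74,"y":0.93,"turn":0},
    {"hand":1,"z":0,"x":-0.74,"y":0.93,"turn":0},
    {"hand":1,"z":0,"x":-0.74,"y":0.93,"turn":0},
    {"hand":1,"z":0,"x":-0.74,"y":0.93,"turn":0},
    {"hand":1,"z":0,"x":0,"y":0,"turn":0},
    {"hand":1,"z":0,"x":0,"y":0,"turn":0},
  ],
)

```text
clock: 10.72
tool_pos: [0.471, 0.2131, 0.1253]
orientation: [[0.727, 0.686, 0.001], [0.686, -0.727, 0.0], [0.001, 0.001, -1.0]]
ft_force: [-0.6, 0.4, -0.6]
opening: 0.0529
grasp_force: 12.0
```

Run:
```python
from h import *
w=snap('wrist');save(w,'w4.png');C=cloud(w);s=arm.state();print(s['tool_pos'],s['opening'],s['grasp_force'],s['ft_force'])
print('tin',top_disc(w,C,.432,.260,.055,.068,.045)); 
P=(C-s['tool_pos'])@s['orientation']
m=(abs(P[...,2]+.029)<.006)&(np.hypot(P[...,0],P[...,1])<.03);q=P[m];print('lid top in tool',np.median(q,0),q[:,:2].min(0),q[:,:2].max(0))
```

```text
[0.47115642 0.21292714 0.12513573] 0.053330207845806915 11.999915689229965 [-0.35692551 -0.11365614 -0.82395607]
tin [4.313e-01 2.606e-01 3.010e-02 6.090e-02 4.325e-01 2.626e-01 1.573e+03]
lid top in tool [ 0.00139422 -0.00028521 -0.028242  ] [-0.02746882 -0.0281148 ] [0.02624967 0.02805583]
```

View pics/w4.png

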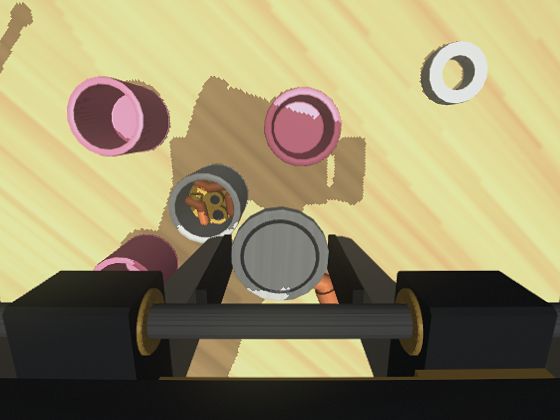

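The wrist view shows the lid held level at (280,254). The open tin is at (208,204) and measures (0.4313, 0.2606), radius 30 mm. The pink cups are clear of the gripper.

Call:
apply_moves(
  steps=[
    {"hand":1,"z":0,"x":-0.8,"y":0.95,"turn":0},
    {"hand":1,"z":0,"x":-0.8,"y":0.95,"turn":0},
    {"hand":1,"z":-1,"x":0,"y":0,"turn":0},
    {"hand":1,"z":-1,"x":0,"y":0,"turn":0},
    {"hand":1,"z":-0.4,"x":0,"y":0,"turn":0},
    {"hand":1,"z":0,"x":0,"y":0,"turn":0},
    {"hand":1,"z":0,"x":0,"y":0,"turn":0},
  ],
)

```text
clock: 11.65
tool_pos: [0.4312, 0.2609, 0.0654]
orientation: [[0.728, 0.686, 0.001], [0.686, -0.728, 0.001], [0.001, 0.0, -1.0]]
ft_force: [-0.6, -0.7, 0.8]
opening: 0.0533
grasp_force: 12.0
```

Run:
```python
from h import *
w=snap('wrist');C=cloud(w);s=arm.state();print(s['tool_pos'],s['ft_force'])
a=snap('top');A=cloud(a)
print('lid top',top_disc(a,A,.432,.26,.078,.098,.03),top_disc(w,C,.432,.26,.083,.095,.03))
```

```text
[0.43123357 0.26101561 0.06546105] [ 0.6440933  -1.25866626  0.46266716]
lid top [4.304e-01 2.596e-01 2.790e-02 9.430e-02 4.224e-01 2.517e-01 2.220e+02] [4.327e-01 2.611e-01 2.980e-02 9.340e-02 4.319e-01 2.618e-01 7.250e+03]
```

Call:
apply_moves(
  steps=[
    {"hand":1,"z":-0.4,"x":0,"y":0,"turn":0},
    {"hand":1,"z":-0.4,"x":0,"y":0,"turn":0},
    {"hand":1,"z":-0.08,"x":0,"y":0,"turn":0},
    {"hand":1,"z":0,"x":0,"y":0,"turn":0},
  ],
)

```text
clock: 12.25
tool_pos: [0.4307, 0.2607, 0.0424]
orientation: [[0.728, 0.686, 0.0], [0.686, -0.728, -0.0], [-0.0, 0.0, -1.0]]
ft_force: [1.5, -0.8, -1.1]
opening: 0.0531
grasp_force: 12.0
```

Call:
apply_moves(
  steps=[
    {"hand":0.2,"z":0,"x":0,"y":0,"turn":0},
    {"hand":0.2,"z":0,"x":0,"y":0,"turn":0},
    {"hand":0.2,"z":0,"x":0,"y":0,"turn":0},
    {"hand":0.2,"z":0.5,"x":0,"y":0,"turn":0},
    {"hand":0.2,"z":1,"x":0,"y":0,"turn":0},
    {"hand":0,"z":1,"x":0,"y":0,"turn":0},
    {"hand":0,"z":0,"x":0,"y":0,"turn":0},
  ],
)

```text
clock: 13.12
tool_pos: [0.4318, 0.2617, 0.1074]
orientation: [[0.728, 0.686, 0.004], [0.686, -0.728, 0.002], [0.004, 0.001, -1.0]]
ft_force: [0.2, 0.3, -0.5]
opening: 0.091
grasp_force: 0.0
```

Run:
```python
from h import *
w=snap('wrist');C=cloud(w);s=arm.state();print(s['tool_pos'],s['ft_force'])
print(top_disc(w,C,.432,.26,.063,.085,.03))
m=(C[...,2]>.063)&(C[...,2]<.08)&(np.hypot(C[...,0]-.4313,C[...,1]-.2606)<.025)
q=C[m];A=np.c_[q[:,:2]-q[:,:2].mean(0),np.ones(len(q))];print('plane',np.linalg.lstsq(A,q[:,2],rcond=None)[0])
print('tin rim',top_disc(w,C,.4313,.2606,.052,.066,.045))
```

```text
[0.4310697  0.26120432 0.10610144] [-0.11128101  0.67272037  0.02535586]
[4.311e-01 2.604e-01 2.760e-02 6.970e-02 4.315e-01 2.614e-01 3.936e+03]
plane [-2.34778911e-03  7.65504472e-06  6.97826895e-02]
tin rim [4.311e-01 2.604e-01 3.010e-02 6.100e-02 4.452e-01 2.707e-01 7.360e+02]
```

The lid is seated: its top is level at 69.7 mm and within 0.5 mm of the tin's centre. Next is hefting tin_1 by its body.

Call:
apply_moves(
  steps=[
    {"hand":0,"z":-1,"x":0,"y":0,"turn":0},
    {"hand":0,"z":-1,"x":0,"y":0,"turn":0},
    {"hand":0,"z":-1,"x":0,"y":0,"turn":0},
    {"hand":0,"z":-1,"x":0,"y":0,"turn":0},
    {"hand":0,"z":-0.55,"x":0,"y":0,"turn":0},
    {"hand":0,"z":0,"x":0,"y":0,"turn":0},
    {"hand":1,"z":0,"x":0,"y":0,"turn":0},
    {"hand":1,"z":0,"x":0,"y":0,"turn":0},
    {"hand":1,"z":0,"x":0,"y":0,"turn":0},
    {"hand":1,"z":0,"x":0,"y":0,"turn":0},
    {"hand":1,"z":0,"x":0,"y":0,"turn":0},
  ],
  grip_force=35,
)

```text
clock: 14.55
tool_pos: [0.4311, 0.261, -0.0081]
orientation: [[0.728, 0.686, 0.001], [0.686, -0.728, 0.0], [0.001, 0.0, -1.0]]
ft_force: [0.6, -2.2, 6.3]
opening: 0.0602
grasp_force: 35.0
```

Call:
apply_moves(
  steps=[
    {"hand":1,"z":0.3,"x":0,"y":0,"turn":0},
    {"hand":1,"z":0.8,"x":0,"y":0,"turn":0},
    {"hand":1,"z":0.5,"x":0,"y":0,"turn":0},
    {"hand":1,"z":0,"x":0,"y":0,"turn":0},
    {"hand":1,"z":0,"x":0,"y":0,"turn":0},
    {"hand":1,"z":0,"x":0,"y":0,"turn":0},
    {"hand":1,"z":0,"x":0,"y":0,"turn":0},
  ],
)

```text
clock: 15.42
tool_pos: [0.4301, 0.2606, 0.0309]
orientation: [[0.728, 0.686, -0.001], [0.686, -0.728, -0.0], [-0.001, -0.0, -1.0]]
ft_force: [0.4, 0.2, -6.2]
opening: 0.0598
grasp_force: 35.0
```

```bash
cat > heft.py <<'E'
from h import *
F=[];T=[]
for i in range(12):
    viewer.snapshot('wrist'); s=arm.state(); F.append(s['ft_force']);T.append(s['tau'][1:3])
F=np.array(F);print('F',F.mean(0).round(2),F.std(0).round(2),'tau',np.mean(T,0).round(2),s['tool_pos'].round(4),s['opening'],s['grasp_force'],s['clock'])
E
python3 heft.py
```

```text
F [ 0.35  0.1  -6.41] [0.44 0.61 0.28] tau [-54.01 -24.31] [0.4305 0.2608 0.0314] 0.05976611252167407 34.99844653531909 16.025
```

tin_1 reads about 6.4 N, or 0.65 kg. I'll set it down and heft the others to compare.

Call:
apply_moves(
  steps=[
    {"hand":1,"z":-0.8,"x":0,"y":0,"turn":0},
    {"hand":1,"z":-0.5,"x":0,"y":0,"turn":0},
    {"hand":1,"z":-0.15,"x":0,"y":0,"turn":0},
    {"hand":1,"z":-0.12,"x":0,"y":0,"turn":0},
    {"hand":1,"z":-0.03,"x":0,"y":0,"turn":0},
    {"hand":1,"z":0,"x":0,"y":0,"turn":0},
    {"hand":0,"z":0,"x":0,"y":0,"turn":0},
    {"hand":0,"z":0,"x":0,"y":0,"turn":0},
    {"hand":0,"z":0,"x":0,"y":0,"turn":0},
    {"hand":0,"z":0.6,"x":0,"y":0,"turn":0},
    {"hand":0,"z":1,"x":0,"y":0,"turn":0},
    {"hand":0,"z":1,"x":0,"y":0,"turn":0},
    {"hand":0,"z":1,"x":0,"y":0,"turn":0},
    {"hand":0,"z":1,"x":0,"y":0,"turn":0},
    {"hand":0,"z":0.6,"x":0,"y":0,"turn":0},
  ],
)

```text
clock: 17.9
tool_pos: [0.431, 0.2612, 0.1234]
orientation: [[0.728, 0.686, 0.002], [0.686, -0.728, 0.001], [0.002, 0.0, -1.0]]
ft_force: [-0.2, 0.4, -0.1]
opening: 0.0917
grasp_force: 0.0
```

Run:
```python
from h import *
w=snap('wrist');C=cloud(w);s=arm.state();print(s['tool_pos'],s['ft_force'],s['clock'])
print(top_disc(w,C,.431,.2606,.064,.085,.03),top_disc(w,C,.4313,.2606,.052,.085,.045))
```

```text
[0.43171354 0.2615619  0.12460955] [1.42236414 0.24555958 0.6979124 ] 17.95
[4.296e-01 2.610e-01 2.700e-02 6.970e-02 4.306e-01 2.619e-01 3.484e+03] [4.304e-01 2.611e-01 2.990e-02 6.950e-02 4.326e-01 2.632e-01 4.107e+03]
```

Call:
apply_moves(
  steps=[
    {"hand":0,"z":0,"x":0.22,"y":-0.95,"turn":0},
    {"hand":0,"z":0,"x":0.22,"y":-0.95,"turn":0},
    {"hand":0,"z":0,"x":0.22,"y":-0.95,"turn":0},
    {"hand":0,"z":0,"x":0.22,"y":-0.95,"turn":0},
    {"hand":0,"z":0,"x":0.22,"y":-0.95,"turn":0},
    {"hand":0,"z":0,"x":0.22,"y":-0.95,"turn":0},
    {"hand":0,"z":0,"x":0.22,"y":-0.95,"turn":0},
    {"hand":0,"z":0,"x":0.22,"y":-0.95,"turn":0},
    {"hand":0,"z":0,"x":0.22,"y":-0.95,"turn":0},
    {"hand":0,"z":0,"x":0.22,"y":-0.95,"turn":0},
    {"hand":0,"z":0,"x":0.22,"y":-0.95,"turn":0},
    {"hand":0,"z":0,"x":0.22,"y":-0.95,"turn":0},
    {"hand":0,"z":0,"x":0,"y":0,"turn":0},
    {"hand":0,"z":0,"x":0,"y":0,"turn":0},
  ],
)

```text
clock: 19.7
tool_pos: [0.496, -0.0238, 0.1211]
orientation: [[0.728, 0.686, -0.001], [0.686, -0.728, 0.0], [-0.0, -0.001, -1.0]]
ft_force: [0.5, 1.1, 0.6]
opening: 0.0917
grasp_force: 0.0
```

Run:
```python
from h import *
w=snap('wrist');C=cloud(w);s=arm.state();print(s['tool_pos'],s['ft_force'],s['clock'])
print(top_disc(w,C,.497,-.025,.064,.085,.04),top_disc(w,C,.497,-.025,.052,.085,.045))
```

```text
[ 0.49604013 -0.02357587  0.12115417] [-0.29984642 -0.30168442 -0.91949135] 19.75
[ 4.954e-01 -2.480e-02  2.710e-02  6.970e-02  4.962e-01 -2.380e-02
  3.554e+03] [ 4.954e-01 -2.470e-02  3.000e-02  6.950e-02  4.977e-01 -2.230e-02
  4.163e+03]
```

Call:
apply_moves(
  steps=[
    {"hand":0,"z":-1,"x":-0.02,"y":-0.04,"turn":0},
    {"hand":0,"z":-1,"x":0,"y":0,"turn":0},
    {"hand":0,"z":-1,"x":0,"y":0,"turn":0},
    {"hand":0,"z":-1,"x":0,"y":0,"turn":0},
    {"hand":0,"z":-0.8,"x":0,"y":0,"turn":0},
    {"hand":0,"z":-0.36,"x":0,"y":0,"turn":0},
    {"hand":1,"z":0,"x":0,"y":0,"turn":0},
    {"hand":1,"z":0,"x":0,"y":0,"turn":0},
    {"hand":1,"z":0,"x":0,"y":0,"turn":0},
    {"hand":1,"z":0,"x":0,"y":0,"turn":0},
    {"hand":1,"z":0,"x":0,"y":0,"turn":0},
    {"hand":1,"z":0.3,"x":0,"y":0,"turn":0},
    {"hand":1,"z":0.8,"x":0,"y":0,"turn":0},
    {"hand":1,"z":0.5,"x":0,"y":0,"turn":0},
    {"hand":1,"z":0,"x":0,"y":0,"turn":0},
    {"hand":1,"z":0,"x":0,"y":0,"turn":0},
    {"hand":1,"z":0,"x":0,"y":0,"turn":0},
  ],
)

```text
clock: 21.88
tool_pos: [0.4954, -0.0252, 0.0318]
orientation: [[0.728, 0.686, -0.001], [0.686, -0.728, 0.0], [-0.001, -0.001, -1.0]]
ft_force: [-0.0, -0.4, -4.0]
opening: 0.06
grasp_force: 35.0
```

```bash
python3 heft.py
```

```text
F [ 0.08  0.29 -3.82] [0.45 0.49 0.53] tau [-52.07 -23.51] [ 0.496  -0.0252  0.0324] 0.05954533516661141 34.99889597296715 22.475
```

Call:
apply_moves(
  steps=[
    {"hand":1,"z":-0.8,"x":0,"y":0,"turn":0},
    {"hand":1,"z":-0.5,"x":0,"y":0,"turn":0},
    {"hand":1,"z":-0.15,"x":0,"y":0,"turn":0},
    {"hand":1,"z":-0.12,"x":0,"y":0,"turn":0},
    {"hand":1,"z":-0.03,"x":0,"y":0,"turn":0},
    {"hand":1,"z":0,"x":0,"y":0,"turn":0},
    {"hand":0,"z":0,"x":0,"y":0,"turn":0},
    {"hand":0,"z":0,"x":0,"y":0,"turn":0},
    {"hand":0,"z":0,"x":0,"y":0,"turn":0},
    {"hand":0,"z":0.6,"x":0,"y":0,"turn":0},
    {"hand":0,"z":1,"x":0,"y":0,"turn":0},
    {"hand":0,"z":1,"x":0,"y":0,"turn":0},
    {"hand":0,"z":1,"x":0,"y":0,"turn":0},
    {"hand":0,"z":1,"x":0,"y":0,"turn":0},
    {"hand":0,"z":0.6,"x":0,"y":0,"turn":0},
  ],
)

```text
clock: 24.35
tool_pos: [0.4966, -0.0252, 0.1244]
orientation: [[0.728, 0.686, 0.002], [0.686, -0.728, -0.0], [0.002, 0.002, -1.0]]
ft_force: [0.0, -0.2, 0.2]
opening: 0.0918
grasp_force: 0.0
```

Call:
apply_moves(
  steps=[
    {"hand":0,"z":0,"x":0,"y":-0.97,"turn":0},
    {"hand":0,"z":0,"x":0.1,"y":-0.97,"turn":0},
    {"hand":0,"z":0,"x":0,"y":-0.97,"turn":0},
    {"hand":0,"z":0,"x":0,"y":-0.97,"turn":0},
    {"hand":0,"z":0,"x":0,"y":-0.97,"turn":0},
    {"hand":0,"z":0,"x":0,"y":-0.97,"turn":0},
    {"hand":0,"z":0,"x":0,"y":-0.97,"turn":0},
    {"hand":0,"z":0,"x":0,"y":-0.97,"turn":0},
    {"hand":0,"z":0,"x":0,"y":-0.97,"turn":0},
    {"hand":0,"z":0,"x":0,"y":-0.97,"turn":0},
    {"hand":0,"z":0,"x":0,"y":-0.97,"turn":0},
    {"hand":0,"z":0,"x":0,"y":0,"turn":0},
    {"hand":0,"z":0,"x":0,"y":0,"turn":0},
  ],
)

```text
clock: 25.98
tool_pos: [0.4982, -0.2916, 0.1223]
orientation: [[0.728, 0.686, -0.0], [0.686, -0.728, 0.001], [0.0, -0.001, -1.0]]
ft_force: [0.5, 0.5, -0.4]
opening: 0.0918
grasp_force: 0.0
```

Run:
```python
from h import *
w=snap('wrist');C=cloud(w);s=arm.state();print(s['tool_pos'],s['ft_force'],s['clock'])
print(top_disc(w,C,.498,-.292,.064,.085,.04),top_disc(w,C,.498,-.292,.052,.085,.045))
```

```text
[ 0.49828394 -0.29129749  0.1222699 ] [ 0.05836986 -0.37263695 -0.14938618] 26.025
[ 4.978e-01 -2.931e-01  2.700e-02  6.970e-02  4.984e-01 -2.924e-01
  3.518e+03] [ 4.978e-01 -2.931e-01  2.990e-02  6.950e-02  5.000e-01 -2.909e-01
  4.137e+03]
```

Call:
apply_moves(
  steps=[
    {"hand":0,"z":-1,"x":-0.02,"y":-0.07,"turn":0},
    {"hand":0,"z":-1,"x":0,"y":0,"turn":0},
    {"hand":0,"z":-1,"x":0,"y":0,"turn":0},
    {"hand":0,"z":-1,"x":0,"y":0,"turn":0},
    {"hand":0,"z":-0.8,"x":0,"y":0,"turn":0},
    {"hand":0,"z":-0.4,"x":0,"y":0,"turn":0},
    {"hand":1,"z":0,"x":0,"y":0,"turn":0},
    {"hand":1,"z":0,"x":0,"y":0,"turn":0},
    {"hand":1,"z":0,"x":0,"y":0,"turn":0},
    {"hand":1,"z":0,"x":0,"y":0,"turn":0},
    {"hand":1,"z":0,"x":0,"y":0,"turn":0},
    {"hand":1,"z":0.3,"x":0,"y":0,"turn":0},
    {"hand":1,"z":0.8,"x":0,"y":0,"turn":0},
    {"hand":1,"z":0.5,"x":0,"y":0,"turn":0},
    {"hand":1,"z":0,"x":0,"y":0,"turn":0},
    {"hand":1,"z":0,"x":0,"y":0,"turn":0},
    {"hand":1,"z":0,"x":0,"y":0,"turn":0},
  ],
)

```text
clock: 28.15
tool_pos: [0.4975, -0.2934, 0.0317]
orientation: [[0.728, 0.686, -0.001], [0.686, -0.728, 0.001], [-0.0, -0.001, -1.0]]
ft_force: [0.2, 0.9, -2.3]
opening: 0.06
grasp_force: 35.0
```

```bash
python3 heft.py
```

```text
F [ 0.24 -0.24 -2.5 ] [0.64 0.47 0.61] tau [-60.58 -25.5 ] [ 0.498  -0.2937  0.0324] 0.059967371315571116 34.99925714917481 28.75
```

Readings are 6.4, 3.8 and 2.5 N, so tin_1 is the heaviest. I'll set this one down and go back to tin_1.

Call:
apply_moves(
  steps=[
    {"hand":1,"z":-0.8,"x":0,"y":0,"turn":0},
    {"hand":1,"z":-0.5,"x":0,"y":0,"turn":0},
    {"hand":1,"z":-0.15,"x":0,"y":0,"turn":0},
    {"hand":1,"z":-0.12,"x":0,"y":0,"turn":0},
    {"hand":1,"z":-0.03,"x":0,"y":0,"turn":0},
    {"hand":1,"z":0,"x":0,"y":0,"turn":0},
    {"hand":0,"z":0,"x":0,"y":0,"turn":0},
    {"hand":0,"z":0,"x":0,"y":0,"turn":0},
    {"hand":0,"z":0,"x":0,"y":0,"turn":0},
    {"hand":0,"z":0.6,"x":0,"y":0,"turn":0},
    {"hand":0,"z":1,"x":0,"y":0,"turn":0},
    {"hand":0,"z":1,"x":0,"y":0,"turn":0},
    {"hand":0,"z":1,"x":0,"y":0,"turn":0},
    {"hand":0,"z":1,"x":0,"y":0,"turn":0},
    {"hand":0,"z":0.6,"x":0,"y":0,"turn":0},
  ],
)

```text
clock: 30.62
tool_pos: [0.4986, -0.294, 0.1246]
orientation: [[0.728, 0.686, 0.002], [0.686, -0.728, -0.001], [0.001, 0.002, -1.0]]
ft_force: [0.0, -0.4, 0.2]
opening: 0.092
grasp_force: 0.0
```

Call:
apply_moves(
  steps=[
    {"hand":0,"z":0,"x":-0.12,"y":0.96,"turn":0},
    {"hand":0,"z":0,"x":-0.12,"y":0.96,"turn":0},
    {"hand":0,"z":0,"x":-0.12,"y":0.96,"turn":0},
    {"hand":0,"z":0,"x":-0.12,"y":0.96,"turn":0},
    {"hand":0,"z":0,"x":-0.12,"y":0.96,"turn":0},
    {"hand":0,"z":0,"x":-0.12,"y":0.96,"turn":0},
    {"hand":0,"z":0,"x":-0.12,"y":0.96,"turn":0},
    {"hand":0,"z":0,"x":-0.12,"y":0.96,"turn":0},
    {"hand":0,"z":0,"x":-0.12,"y":0.96,"turn":0},
    {"hand":0,"z":0,"x":-0.12,"y":0.96,"turn":0},
    {"hand":0,"z":0,"x":-0.12,"y":0.96,"turn":0},
    {"hand":0,"z":0,"x":-0.12,"y":0.96,"turn":0},
    {"hand":0,"z":0,"x":-0.12,"y":0.96,"turn":0},
    {"hand":0,"z":0,"x":-0.12,"y":0.96,"turn":0},
    {"hand":0,"z":0,"x":-0.12,"y":0.96,"turn":0},
    {"hand":0,"z":0,"x":-0.12,"y":0.96,"turn":0},
    {"hand":0,"z":0,"x":-0.12,"y":0.96,"turn":0},
    {"hand":0,"z":0,"x":-0.12,"y":0.96,"turn":0},
    {"hand":0,"z":0,"x":-0.12,"y":0.96,"turn":0},
    {"hand":0,"z":0,"x":-0.12,"y":0.96,"turn":0},
  ],
)

```text
clock: 33.12
tool_pos: [0.4363, 0.1877, 0.1218]
orientation: [[0.727, 0.687, -0.001], [0.687, -0.727, -0.0], [-0.001, -0.0, -1.0]]
ft_force: [-0.4, -0.3, -0.1]
opening: 0.0919
grasp_force: 0.0
```

Call:
apply_moves(
  steps=[
    {"hand":0,"z":0,"x":-0.12,"y":0.96,"turn":0},
    {"hand":0,"z":0,"x":-0.12,"y":0.96,"turn":0},
    {"hand":0,"z":0,"x":-0.12,"y":0.96,"turn":0},
    {"hand":0,"z":0,"x":0,"y":0,"turn":0},
    {"hand":0,"z":0,"x":0,"y":0,"turn":0},
  ],
)

```text
clock: 33.75
tool_pos: [0.4279, 0.258, 0.122]
orientation: [[0.727, 0.687, -0.001], [0.687, -0.727, -0.001], [-0.001, -0.0, -1.0]]
ft_force: [-0.2, -1.2, 0.3]
opening: 0.0918
grasp_force: 0.0
```

Run:
```python
from h import *
w=snap('wrist');C=cloud(w);s=arm.state();print(s['tool_pos'],s['ft_force'],s['clock'])
print(top_disc(w,C,.431,.2606,.064,.085,.04),top_disc(w,C,.4313,.2606,.052,.085,.045))
```

```text
[0.42821927 0.25782684 0.12207172] [-0.29775726 -0.83255446  0.24565159] 33.8
[4.298e-01 2.611e-01 2.710e-02 6.970e-02 4.306e-01 2.619e-01 3.573e+03] [4.305e-01 2.609e-01 3.000e-02 6.950e-02 4.325e-01 2.632e-01 4.191e+03]
```

Call:
apply_moves(
  steps=[
    {"hand":0,"z":-1,"x":0.09,"y":0.12,"turn":0},
    {"hand":0,"z":-1,"x":0,"y":0,"turn":0},
    {"hand":0,"z":-1,"x":0,"y":0,"turn":0},
    {"hand":0,"z":-1,"x":0,"y":0,"turn":0},
    {"hand":0,"z":-0.8,"x":0,"y":0,"turn":0},
    {"hand":0,"z":-0.4,"x":0,"y":0,"turn":0},
    {"hand":1,"z":0,"x":0,"y":0,"turn":0},
    {"hand":1,"z":0,"x":0,"y":0,"turn":0},
    {"hand":1,"z":0,"x":0,"y":0,"turn":0},
    {"hand":1,"z":0,"x":0,"y":0,"turn":0},
    {"hand":1,"z":0,"x":0,"y":0,"turn":0},
    {"hand":1,"z":0.3,"x":0,"y":0,"turn":0},
    {"hand":1,"z":0.7,"x":0,"y":0,"turn":0},
    {"hand":1,"z":0.8,"x":0,"y":0,"turn":0},
    {"hand":1,"z":0.8,"x":0,"y":0,"turn":0},
    {"hand":1,"z":0.8,"x":0,"y":0,"turn":0},
    {"hand":1,"z":0.8,"x":0,"y":0,"turn":0},
    {"hand":1,"z":0.8,"x":0,"y":0,"turn":0},
    {"hand":1,"z":0.8,"x":0,"y":0,"turn":0},
    {"hand":1,"z":0.8,"x":0,"y":0,"turn":0},
  ],
)

```text
clock: 36.3
tool_pos: [0.4304, 0.2608, 0.1577]
orientation: [[0.728, 0.686, -0.001], [0.686, -0.728, -0.001], [-0.002, -0.0, -1.0]]
ft_force: [1.2, -0.7, -6.3]
opening: 0.0594
grasp_force: 35.0
```

Call:
apply_moves(
  steps=[
    {"hand":1,"z":0.8,"x":0.2,"y":-0.4,"turn":0},
    {"hand":1,"z":0.6,"x":0.3,"y":-0.7,"turn":0},
    {"hand":1,"z":0,"x":0.3,"y":-0.8,"turn":0},
    {"hand":1,"z":0,"x":0.3,"y":-0.8,"turn":0},
    {"hand":1,"z":0,"x":0.3,"y":-0.8,"turn":0},
    {"hand":1,"z":0,"x":0.3,"y":-0.8,"turn":0},
    {"hand":1,"z":0,"x":0.2,"y":-0.5,"turn":0},
    {"hand":1,"z":0,"x":0.1,"y":-0.2,"turn":0},
    {"hand":1,"z":0,"x":0,"y":0,"turn":0},
    {"hand":1,"z":0,"x":0,"y":0,"turn":0},
    {"hand":1,"z":0,"x":0,"y":0,"turn":0},
    {"hand":1,"z":0,"x":0,"y":0,"turn":0},
  ],
)

```text
clock: 37.8
tool_pos: [0.4811, 0.1366, 0.1924]
orientation: [[0.727, 0.686, 0.0], [0.686, -0.727, 0.0], [0.0, -0.0, -1.0]]
ft_force: [0.1, 0.2, -6.2]
opening: 0.0597
grasp_force: 35.0
```

Run:
```python
from h import *
w=snap('wrist');C=cloud(w);s=arm.state();print(s['tool_pos'],s['ft_force'],s['opening'],s['grasp_force'],s['clock'],abs(s['joint_velocities']).max())
P=(C-s['tool_pos'])@s['orientation'];m=(P[...,2]<-.06)&(P[...,2]>-.09)&(np.hypot(P[...,0],P[...,1])<.024);q=C[m]
print('lid top z',np.median(q[:,2]),len(q)); A=np.c_[q[:,:2]-q[:,:2].mean(0),np.ones(len(q))];print(np.linalg.lstsq(A,q[:,2],rcond=None)[0])
cv2.imwrite('pics/end.png',np.vstack([w['color'][:,:,::-1],snap('scene')['color'][:,:,::-1]])[:, :].copy()) if 0 else save(snap('scene'),'end.png')
```

```text
[0.48113491 0.13656212 0.1924008 ] [-0.45153969 -0.68694157 -6.21599597] 0.059862231303803914 34.99853270128369 37.85 0.002142424534279687
lid top z 0.2691216252450649 6550
[-0.00878066 -0.00453051  0.26911089]
```

View pics/end.png

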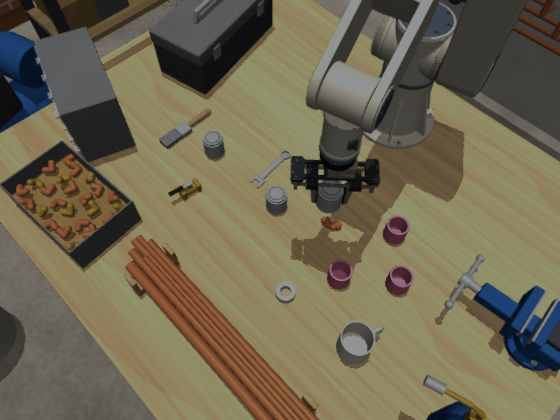

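The end view shows tin_1 held up at (330,195) with its underside about 0.20 m above the bench and the lid level. The other two tins stand at (276,200) and (213,145), and the bystanders haven't moved.

```bash
python3 -c "
from rig import arm
print(arm.finish_job())"
```

```text
the job is handed in; nothing more can be done
None
```

I handed the job in with tin_1, the heaviest at about 0.65 kg, gripped upright with its lid on about 20 cm above the middle of the bench; the other two (about 0.39 and 0.25 kg) stand upright where they were, and the hand-in returned no verdict.

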